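Hold the gearbox cover over its bolt holes

TASK

I am about to bolt the cover onto the blue gearbox housing. Take the red dust plug out of the housing and stand it upright in the green tray, then pick up the aluminium cover plate by its yellow lug and hold it level, hovering about 20 mm above the housing's face without touching it, wide end over wide end, so that straight down through each of its four holes the whole threaded hole below can be seen. Finish while still holding the cover there, steady, for me to start the bolts; never let it touch the housing, and leave the other tools where they are.

Things in the scene. Friction and masses are not known exactly. Their poses are not given: they have to be found in the camera images.
- housing: Blue gearbox housing, fixed. Top: flat grey metal T-shaped face 70 mm above the table; 130 mm along x, 140 mm across y at the wide end (x -65 to -31), 96 mm elsewhere. Round bore 46 mm across in the middle, closed by the plug; four 8 mm threaded holes at the corners. Origin: centre of the underside, on the bore's axis; -x towards the wide end, z up. Within 0.5 rad of the world axes.
- plug_mid (a point): Red plastic dust plug, loose in the bore. From below: stem 40 mm across, 20 mm long; cap 58 mm across, 5 mm thick, resting on the housing's face; knob to pinch, 22 mm across, 30 mm high. This point: on its axis half-way up, 27.5 mm above the stem's foot (77.5 mm above the table at first). z: its axis, up. It stands by itself on its stem.
- tray: Green plastic parts tray, fixed, empty, 150 x 150 mm outside, 22 mm high, walls 4 mm thick, floor 4 mm thick. Origin: centre of the underside; z up.
- cover_mid (a point): Loose aluminium cover plate, 6 mm thick, flat on the table: outline and hole pattern of the housing's face, four 16 mm through holes. Yellow lifting lug to pinch in its middle: 14 mm thick along x, 60 mm long along y, from 6 to 50 mm above the underside. This point: on the lug, 25 mm above the underside; -x towards the wide end, z up. x axis within 1.0 rad of the housing's. 0.25 to 0.42 kg.
- housing_hole0 (a point): Threaded hole 0 (wide end, +y side) of the housing, 8 mm across: centre of its mouth on the flange face, at (-48, +52) mm in the housing's x, y, 70 mm above the table.
- housing_hole1 (a point): Threaded hole 1 (wide end, -y side) of the housing, 8 mm across: centre of its mouth on the flange face, at (-48, -52) mm in the housing's x, y, 70 mm above the table.
- housing_hole2 (a point): Threaded hole 2 (narrow end, +y side) of the housing, 8 mm across: centre of its mouth on the flange face, at (+48, +30) mm in the housing's x, y, 70 mm above the table.
- housing_hole3 (a point): Threaded hole 3 (narrow end, -y side) of the housing, 8 mm across: centre of its mouth on the flange face, at (+48, -30) mm in the housing's x, y, 70 mm above the table.
- cover_hole0 (a point): Hole 0 (wide end, +y side) of the cover, 16 mm across: its centre, at (-48, +52) mm in the cover's x, y, 3 mm above the plate's underside. It belongs over threaded hole 0.
- cover_hole1 (a point): Hole 1 (wide end, -y side) of the cover, 16 mm across: its centre, at (-48, -52) mm in the cover's x, y, 3 mm above the plate's underside. It belongs over threaded hole 1.
- cover_hole2 (a point): Hole 2 (narrow end, +y side) of the cover, 16 mm across: its centre, at (+48, +30) mm in the cover's x, y, 3 mm above the plate's underside. It belongs over threaded hole 2.
- cover_hole3 (a point): Hole 3 (narrow end, -y side) of the cover, 16 mm across: its centre, at (+48, -30) mm in the cover's x, y, 3 mm above the plate's underside. It belongs over threaded hole 3.
- hammer_mid (a point): Bystander: wooden-handled hand hammer lying flat. To be left alone.
- wrench_mid (a point): Bystander: steel wrench lying flat. To be left alone.
- pliers_mid (a point): Bystander: steel locking pliers lying flat, about 190 mm long. To be left alone.
- square_mid (a point): Bystander: flat steel L-square, 4 mm thick, legs about 290 and 175 mm. To be left alone.
- brush_mid (a point): Bystander: bench brush, green handle and dark bristles, 280 mm long, 58 mm high. To be left alone.
- tape_mid (a point): Bystander: yellow tape measure, 62 x 34 x 62 mm. To be left alone.
- can_mid (a point): Bystander: grey spray can, 52 mm across, 130 mm high. To be left alone.
Not all that is in view belongs to the job. Of the things shaped like the part that bears plug_mid, the red one is meant.

How it is judged (in metres and radians):
On the way, in this order (a step that is already met when the one before it is completed fails the run):
1. the plug stands in the tray, let go (x of plug_mid in the frame of tray between -0.062 and 0.062 m and y of plug_mid in the frame of tray between -0.062 and 0.062 m and z of plug_mid in the frame of tray below 0.036 m and angle between plug_mid's own z axis and vertical below 0.2 rad and contact force between the fingers and plug below 0.2 N and linear speed of plug below 0.03 m/s), for 0.2 s.
2. the cover is lifted off the table in the fingers (contact force between the fingers and cover above 1 N and height (world z) of cover_mid above 0.055 m), for 0.2 s.
At the end, for the whole second after the job is handed in: Plug upright (0.2 rad) in the tray, let go, at rest. Cover held in the fingers, still (under 15 mm/s), level within 0.08 rad, underside 8 to 35 mm above the housing face and not touching it, each of its four holes within 4 mm horizontally of its own threaded hole (all of step 1 and contact force between the fingers and cover above 1 N and horizontal distance between cover_hole0 and housing_hole0 below 0.004 m and horizontal distance between cover_hole1 and housing_hole1 below 0.004 m and horizontal distance between cover_hole2 and housing_hole2 below 0.004 m and horizontal distance between cover_hole3 and housing_hole3 below 0.004 m and z of cover_mid in the frame of housing between 0.103 and 0.13 m and angle between cover_mid's own z axis and vertical below 0.08 rad and contact force between cover and housing below 0.2 N and linear speed of cover below 0.015 m/s and angular speed of cover below 0.1 rad/s); the arm keeps its last pose, push and grip.
It fails at once if the cover touches the housing (over 2 N) (contact force between cover and housing above 2 N).
It fails at once if a bystanding tool is moved more than 30 mm (distance of any of hammer_mid, wrench_mid, pliers_mid, square_mid, brush_mid, tape_mid, can_mid from where it was at the start of the episode above 0.03 m).
It also fails if it takes over 48 s, if anything falls off the work surface, if the arm or the gripper's body presses on something with over 40 N, if the wrist force passes 120 N, or if a joint passes its speed limit or range.

ROBOT

A 6-joint arm with a two-finger parallel gripper is mounted at the origin on the work surface. World frame = base frame: x ahead of the robot, y to its left, z up, the work surface at z = 0. Lengths are in mm, angles in degrees, forces in N, time in s.
With the tool pointing down it reaches from about 275 to 750 mm from the base axis. Payload 10.2 kg.
Tool frame: the origin (TCP) lies midway between the tips of the shut fingers; the grasp point (between the pads) lies 19 mm behind it; z points along the fingers, y is the direction in which the jaws open and shut (so a half turn about z gives the same grasp; the last joint's range is limited). The gripper opens to 85 mm and grips with 20 to 120 N. Pads are 22 mm wide; open, the fingers measure 114 mm over their backs; the gripper's body (76 mm by 85 mm) begins 54 mm behind the grasp point. The pads swing forward as they close: fully open they stand 13 mm farther back than shut.
Start: joints at [54.064, 17.928, 85.812, -0, 76.261, -12.8], TCP at [206.294, 482.777, 231.294] pointing down, gripper open.
Joint ranges: [-168.41, 168.41], [-55.51, 124.54], [10.69, 146.95], [-70.63, 250.63], [1, 178], [-165.06, 165.06]. Speed limits (degrees/s): [136.94, 136.94, 172.46, 180, 180, 180].

INTERFACE

Orientations are given as [roll, pitch, yaw] about the fixed x, y, z axes, in that order (R = Rz(yaw) Ry(pitch) Rx(roll)).
In Python, from plant import arm, optics gives the robot as it stands.
- The arm moves only by the tool step_arm, never from a script. Its arguments are lists of equal length, an entry for each row: "slide": the shift along the tool's x, y, z in mm, a list of three; "delta_rot": the turn, a rotation vector about the tool's x, y, z in degrees, a list of three; "grip": the finger opening in mm, from 0 to 85.4. A call has 1 to 12 rows; each row shifts and turns the commanded pose from where the row before left it, along the tool's axes as they then stand; what a row does not reach is not made up. A row lasts 1/12 s, in which the tool goes at most 41.7 mm and 7.16 degrees, less where a joint would pass 70% of its speed; a pose out of reach is approached as far as the arm can. A call is refused whole if a number of a shift passes 41.7 or a number of a turn 7.16, either way. A call with a gripper value outside its range is refused whole. The fingers move at their own pace and stop on an object; "squeeze" is the grip in N (left out, the last holds). Time passes only in rows, so rows that do not move let the fingers close. It gives the time, the measured TCP pose, the force and the opening at its end, in the units of the state.
- arm.sense(): the state, without advancing time (a new reading comes with each control period).
- optics.read_camera(name): name is "scene" or "top" or "wrist"; returns a dict with "img" (384x512x3 uint8, red, green, blue), "fovy" (degrees; the focal length in pixels is half the picture's height over the tangent of half this angle, whatever the lens; pixels are square), "cx", "cy" (the principal point, pixels), "extrinsics" (4x4, takes a point from camera to world coordinates); the wrist camera has in their place "T_tool_cam" (4x4, takes a point from camera to tool coordinates, whose origin is the TCP and whose axes are the flange's). Camera axes: x right, y up, looking along -z (the intrinsics and any distortion apply to the point x, -y, -z); pixel columns grow to the right and rows downward; lengths in mm; the calibration is good to about 2 mm. A picture is of the moment at which its call begins: read the wrist's pose just before it. There is no depth.
- arm.hand_in(): hands the job in, once; it reports no verdict.
The state is a dict: "time_s": time; "joint_pos": joint angles; "dq": joint speeds; "joint_torque": joint torques, N m; "eef_pos": TCP position; "tool_rot": TCP orientation; "wrist_force": force on the tool from outside, world axes, zero at the start; "moment": the same for the moment, N m; "finger_gap": opening from 0.0 (shut) to 1.0 (fully open).
Only numpy, scipy, OpenCV 4.12 (cv2) and the standard library are available. Lean on these libraries where they do the work, as an engineer would, in place of code of your own. Each camera call takes 0.05 s, during which the arm holds its last target.

## Working session

There is one attempt and no reset: what is moved stays moved. The work goes in short steps, Python scripts to look and compute and a tool call to move; the robot and the scene stay as the last step left them, time stands still between calls to the robot, and variables do not carry over. Pictures are saved under pics/ and viewed, and the job is handed in when it is done.

Besides the shell and the picture viewer there is one more tool, called after "Emit:" as name(argument=value, ...) on one line, values as JSON. step_arm: Moves the arm, as the interface text tells. Its arguments: {"type":"object","properties":{"slide":{"type":"array"},"delta_rot":{"type":"array"},"grip":{"type":"array"},"squeeze":{"type":"number"}},"required":["slide","delta_rot","grip"]}

```bash
mkdir -p pics; ls; python3 - <<'E'
from plant import arm, optics
import cv2,numpy as np
s=arm.sense(); print(s)
for n in ["scene","top","wrist"]:
    d=optics.read_camera(n); cv2.imwrite(f"pics/{n}0.png",cv2.cvtColor(d["img"],cv2.COLOR_RGB2BGR))
    print(n,{k:(np.round(v,4).tolist() if k!='img' else 0) for k,v in d.items()})
E
```

```text
pics
{'time_s': 0.0, 'joint_pos': array([ 5.40635551e+01,  1.79621442e+01,  8.58533973e+01,  4.13924825e-04,
        7.62594007e+01, -1.28003147e+01]), 'dq': array([-0.01979182,  0.02349438, -0.01624378, -0.0179227 , -0.06300255,
        0.03082958]), 'joint_torque': array([-1.92008392e-04, -4.12268221e+01, -2.59742671e+01, -1.77320512e-04,
        4.19973512e-03,  2.05705192e-05]), 'eef_pos': array([206.14729289, 482.56738136, 230.7149755 ]), 'tool_rot': array([-1.79927009e+02, -1.69956761e-02,  1.56863760e+02]), 'wrist_force': array([-0.30458314,  0.34213867,  0.94960584]), 'moment': array([ 0.04608537, -0.02722693, -0.03684572]), 'finger_gap': 0.9987628586173368}
scene {'img': 0, 'fovy': 53.0848, 'cx': 249.0016, 'cy': 184.7353, 'extrinsics': [[-0.1652, -0.6213, 0.7659, 1578.3607], [0.9862, -0.093, 0.1373, 166.8041], [-0.0141, 0.778, 0.6281, 888.9667], [0.0, 0.0, 0.0, 1.0]]}
top {'img': 0, 'fovy': 46.7164, 'cx': 258.037, 'cy': 190.3654, 'extrinsics': [[0.0229, 0.9978, -0.0627, 469.6231], [-0.9996, 0.0237, 0.0133, -0.5841], [0.0148, 0.0624, 0.9979, 1435.4768], [0.0, 0.0, 0.0, 1.0]]}
wrist {'img': 0, 'fovy': 64.3331, 'cx': 256.1282, 'cy': 194.014, 'T_tool_cam': [[-0.0001, 0.9554, 0.2952, 76.39], [1.0, 0.0002, -0.0002, -0.4336], [-0.0003, 0.2952, -0.9554, -143.4312], [0.0, 0.0, 0.0, 1.0]]}
```

View pics/top0.png

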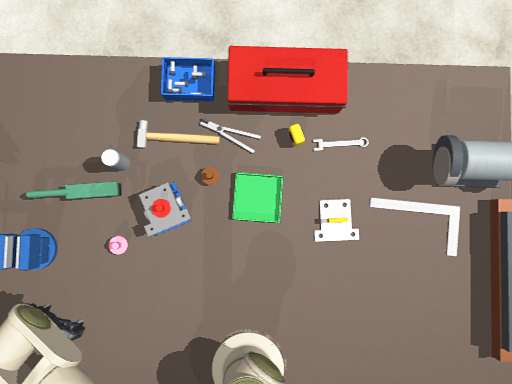

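View pics/scene0.png

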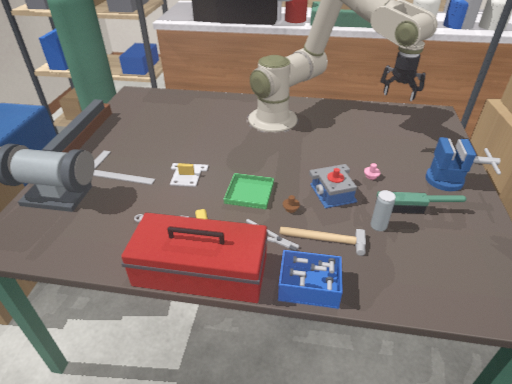

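View pics/wrist0.png

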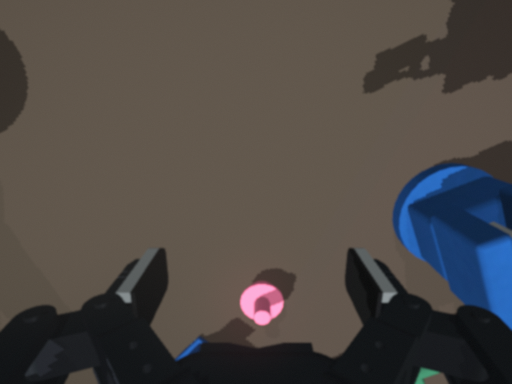

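The top view shows three plug-shaped things: red in the housing bore at (160,208), brown at (209,176) and pink at (118,245). By the description I choose the red one in the housing. The cover is at (337,220) and the green tray at (258,198). I'll enlarge crops to check.

```bash
cat > h.py <<'E'
import numpy as np, cv2
from scipy.spatial.transform import Rotation as R
from plant import arm, optics
def cam(name):
    s=arm.sense(); d=optics.read_camera(name)
    d=dict(d); d['f']=192/np.tan(np.radians(d['fovy'])/2)
    if name=='wrist':
        T=np.eye(4); T[:3,:3]=R.from_euler('xyz',s['tool_rot'],degrees=True).as_matrix(); T[:3,3]=s['eef_pos']
        d['T']=T@np.array(d['T_tool_cam'])
    else: d['T']=np.array(d['extrinsics'])
    return d
def save(d,fn,box=None,k=1):
    im=d['img']
    if box: x0,y0,x1,y1=box; im=im[y0:y1,x0:x1]
    im=cv2.resize(im,None,fx=k,fy=k,interpolation=cv2.INTER_CUBIC)
    cv2.imwrite(fn,cv2.cvtColor(im,cv2.COLOR_RGB2BGR))
def ray(d,u,v):
    r=d['T'][:3,:3]@np.array([(u-d['cx'])/d['f'],-(v-d['cy'])/d['f'],-1.]); return d['T'][:3,3],r/np.linalg.norm(r)
def onz(d,u,v,z):
    o,r=ray(d,u,v); return o+r*(z-o[2])/r[2]
def tri(*L):
    A=np.zeros((3,3));b=np.zeros(3)
    for o,r in L:
        P=np.eye(3)-np.outer(r,r);A+=P;b+=P@o
    p=np.linalg.solve(A,b); return p,[np.linalg.norm((np.eye(3)-np.outer(r,r))@(p-o)) for o,r in L]
def proj(d,p):
    T=d['T'];q=T[:3,:3].T@(np.asarray(p,float)-T[:3,3]); return np.array([d['cx']+d['f']*q[0]/-q[2], d['cy']-d['f']*q[1]/-q[2]])
E
python3 - <<'E'
from h import *
d=cam('top')
save(d,'pics/top_h.png',(100,165,220,260),6); save(d,'pics/top_c.png',(225,165,365,255),5)
d=cam('scene')
save(d,'pics/sc_h.png',(290,150,390,220),7); save(d,'pics/sc_c.png',(150,150,290,220),5)
E
```

```text
(no output)
```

View pics/top_h.png

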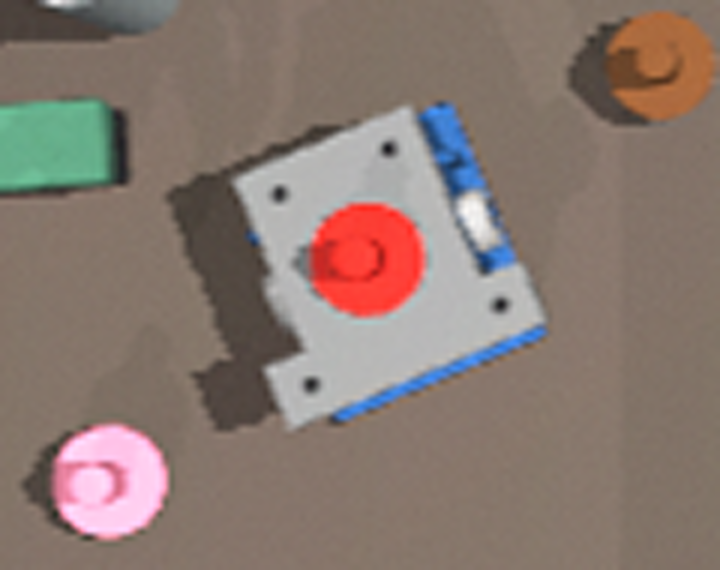

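View pics/top_c.png

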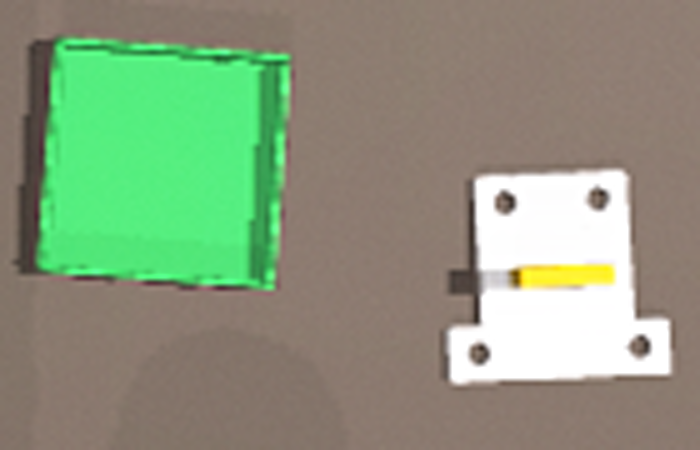

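View pics/sc_h.png

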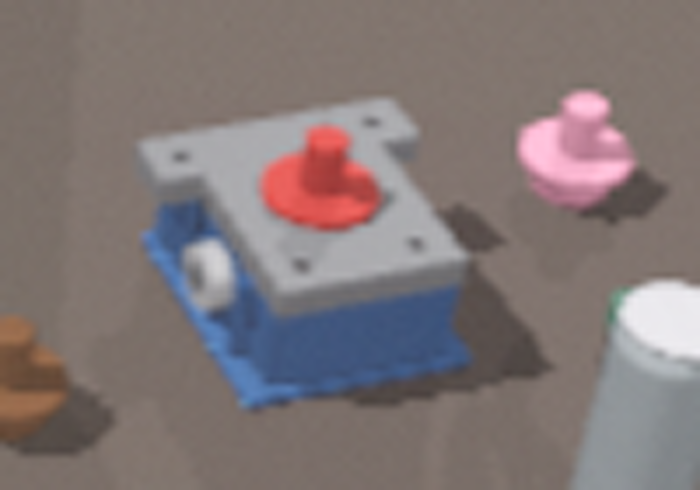

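View pics/sc_c.png

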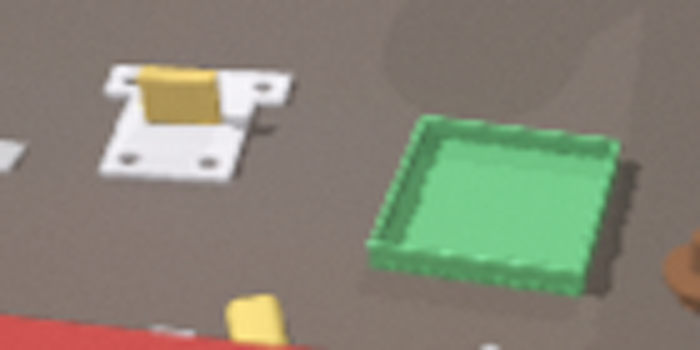

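The crops show the red plug in the housing, with its cap at about (161,208) in the top view and its knob top at about (160,207.5). It's the only red one. The housing's wide end faces the robot, and so does the cover's.

```bash
python3 - <<'E'
from h import *
np.set_printoptions(precision=1,suppress=True)
t=cam('top'); s=cam('scene')
def T(X,Y,b=(100,165),k=6): return ray(t,b[0]+(X+.5)/k-.5,b[1]+(Y+.5)/k-.5)
def S(X,Y,b=(290,150),k=7): return ray(s,b[0]+(X+.5)/k-.5,b[1]+(Y+.5)/k-.5)
# holes 0(+y wide)..3
th={'n1':(279,194),'n2':(389,149),'w1':(311,385),'w2':(500,304)}
sh={'n1':(417,244),'n2':(302,265),'w1':(371,121),'w2':(180,156)}
for k in th:
    print(k,*tri(T(*th[k]),S(*sh[k])))
print('cap',*tri(T(367,260),S(320,188)))
print('knobtop',*tri(T(360,258),S(327,137)))
tc=(225,165);
print('tray', *[onz(t,225+(X+.5)/5-.5,165+(Y+.5)/5-.5,22) for X,Y in [(57,38),(291,54),(273,290),(37,270)]])
print('tray tri', *[tri(T(*a,tc,5),S(*b,(150,150),5)) for a,b in [((57,38),(580,293)),((291,54),(368,262)),((273,290),(425,116)),((37,270),(619,140))]])
sc=(150,150)
for k,a,b in [('n+',(505,203),(208,162)),('n-',(598,198),(128,159)),('w+',(479,353),(262,88)),('w-',(640,347),(130,81))]:
    print(k,*tri(T(*a,tc,5),S(*b,sc,5)), onz(t,225+(a[0]+.5)/5-.5,165+(a[1]+.5)/5-.5,6))
print('lug top',*tri(T(568,275,tc,5),S(178,71,sc,5)), onz(t,225+(565+.5)/5-.5,165+(275.5)/5-.5,50))
E
```

```text
n1 [527.2 322.9  69.6] [np.float64(0.8776670758471918), np.float64(0.8776670758471861)]
n2 [551.6 268.   69.5] [np.float64(0.6321104782525824), np.float64(0.6321104782525604)]
w1 [430.5 302.8  70.8] [np.float64(0.7337215291206443), np.float64(0.7337215291207932)]
w2 [473.8 208.1  70.2] [np.float64(1.148766117731493), np.float64(1.1487661177314914)]
cap [494.5 276.3  73.4] [np.float64(0.6296205435155969), np.float64(0.6296205435155088)]
knobtop [494.8 274.6 104.6] [np.float64(0.5089970333024588), np.float64(0.5089970333023246)]
tray [614.9  52.2  22. ] [608.2 -97.4  22. ] [457.6 -88.9  22. ] [466.8  61.1  22. ]
tray tri (array([616.8,  51.6,   4.7]), [np.float64(1.2831632161327702), np.float64(1.2831632161328)]) (array([609.8, -98.6,   6.8]), [np.float64(0.1623235351259389), np.float64(0.16232353512594802)]) (array([457.5, -88.5,  20.7]), [np.float64(0.4511741365262741), np.float64(0.45117413652626664)]) (array([467. ,  60. ,  22.3]), [np.float64(1.0450645413421011), np.float64(1.045064541342086)])
n+ [ 517.  -239.6    5.7] [np.float64(1.1264157188740738), np.float64(1.1264157188739703)] [ 516.8 -238.4    6. ]
n- [ 521.7 -299.8    5.1] [np.float64(1.167593702772263), np.float64(1.1675937027722665)] [ 521.4 -298.5    6. ]
w+ [ 420.3 -224.2    5. ] [np.float64(1.1081659758882731), np.float64(1.1081659758882874)] [ 420.1 -223.     6. ]
w- [ 426.7 -328.5    5.1] [np.float64(1.7444565300574688), np.float64(1.7444565300573802)] [ 426.3 -326.6    6. ]
lug top [ 471.5 -271.2   52.9] [np.float64(0.6596784705402258), np.float64(0.659678470540319)] [ 471.3 -269.2   50. ]
```

```bash
cat >> h.py <<'E'
def plan(pos,yaw,n,start=None,dec=0):
    """rows from present pose to pos,yaw (tool down); shifts along axes before each row's turn"""
    s=arm.sense(); p,rot=(s['eef_pos'],s['tool_rot']) if start is None else start
    M=R.from_euler('xyz',rot,degrees=True); G=R.from_euler('xyz',[180,0,yaw],degrees=True)
    p=np.array(p,float); p0=p.copy(); pos=np.array(pos,float)
    rv=(M.inv()*G).as_rotvec(degrees=True)
    w=np.minimum(np.minimum(np.arange(n)+1,n-np.arange(n)),3).astype(float); w/=w.sum(); c=np.cumsum(w)
    acc=np.zeros(3); S=[];D=[]
    for i in range(n):
        sl=np.round(M.inv().apply(p0+(pos-p0)*c[i]-p),dec); r=np.round(rv*c[i]-acc,1)
        S.append(sl.tolist());D.append(r.tolist())
        p=p+M.apply(sl); M=M*R.from_rotvec(r,degrees=True); acc+=r
    print('slide',S);print('rot',D);print('end',p.round(1),M.as_euler('xyz',degrees=True).round(2),'max',np.abs(S).max(),np.abs(D).max())
E
python3 -c "
from h import *
plan([494.7,275.5,225],114.6,12)"
```

```text
slide [[-12.0, -3.0, 0.0], [-23.0, -4.0, 1.0], [-35.0, -5.0, 0.0], [-35.0, -3.0, 1.0], [-36.0, 0.0, 0.0], [-35.0, 3.0, 1.0], [-35.0, 5.0, 1.0], [-35.0, 8.0, 0.0], [-34.0, 11.0, 1.0], [-33.0, 12.0, 1.0], [-21.0, 11.0, -0.0], [-11.0, 5.0, 0.0]]
rot [[-0.0, 0.0, 1.4], [-0.0, 0.0, 2.8], [-0.0, 0.0, 4.3], [-0.0, 0.0, 4.2], [-0.0, 0.0, 4.2], [-0.0, 0.0, 4.2], [-0.0, 0.0, 4.3], [-0.0, 0.0, 4.2], [-0.0, 0.0, 4.2], [-0.0, 0.0, 4.2], [-0.0, 0.0, 2.9], [-0.0, 0.0, 1.4]]
end [494.5 275.3 225.2] [-1.7999e+02  1.0000e-02  1.1456e+02] max 36.0 4.3
```

Emit:
step_arm(slide=[[-12,-3,0],[-23,-4,1],[-35,-5,0],[-35,-3,1],[-36,0,0],[-35,3,1],[-35,5,1],[-35,8,0],[-34,11,1],[-33,12,1],[-21,11,0],[-11,5,0]], delta_rot=[[0,0,1.4],[0,0,2.8],[0,0,4.3],[0,0,4.2],[0,0,4.2],[0,0,4.2],[0,0,4.3],[0,0,4.2],[0,0,4.2],[0,0,4.2],[0,0,2.9],[0,0,1.4]], grip=[85,85,85,85,85,85,85,85,85,85,85,85], squeeze=50)

```text
time_s: 1.35
eef_pos: [496.9, 272.6, 224.9]
tool_rot: [-180.0, 0.0, 114.2]
wrist_force: [0.7, 0.6, 0.5]
finger_gap: 0.996
```

Emit:
step_arm(slide=[[0,0,0],[0,0,0],[0,0,0]], delta_rot=[[0,0,0],[0,0,0],[0,0,0]], grip=[70,70,70])

```text
time_s: 1.6
eef_pos: [493.6, 276.0, 225.4]
tool_rot: [-180.0, -0.0, 114.7]
wrist_force: [0.6, 0.4, 0.3]
finger_gap: 0.817
```

```bash
python3 -c "
from h import *
d=cam('wrist'); save(d,'pics/w1.png',None,1.5); np.save('w1.npy',d,allow_pickle=True)
t=cam('top'); save(t,'pics/top1.png',(60,60,360,280),2.6)"
```

```text
(no output)
```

View pics/w1.png

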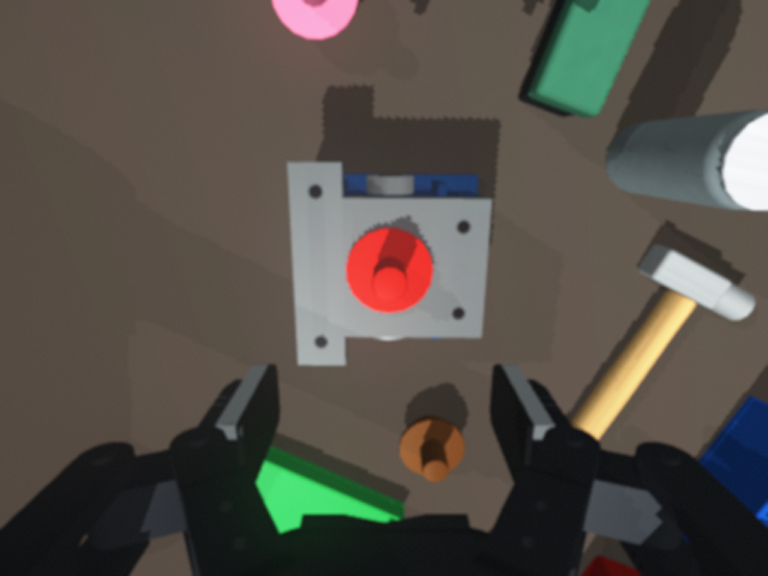

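The wrist view shows the four threaded holes at about (315,191), (321,342), (463,227) and (458,314) in the 1.5x picture, and the knob top at (389,282). I'll measure from this view.

```bash
cat > fit.py <<'E'
from h import *
from scipy.ndimage import center_of_mass
def dark(d,u,v,r=6):
    g=cv2.cvtColor(d['img'],cv2.COLOR_RGB2GRAY).astype(float); u0,v0=int(round(u)),int(round(v))
    p=g[v0-r:v0+r+1,u0-r:u0+r+1]; w=np.clip(np.median(p)-15-p,0,None)
    c=center_of_mass(w); return u0-r+c[1],v0-r+c[0]
H=np.array([[-48,52],[-48,-52],[48,30],[48,-30]],float)
def fit(P,L=H):
    P=np.array(P)[:,:2]; a=L-L.mean(0);b=P-P.mean(0)
    th=np.arctan2((a[:,0]*b[:,1]-a[:,1]*b[:,0]).sum(),(a*b).sum())
    M=np.array([[np.cos(th),-np.sin(th)],[np.sin(th),np.cos(th)]]); t=P.mean(0)-M@L.mean(0)
    return t,np.degrees(th),(P-(L@M.T+t))
E
python3 - <<'E'
from fit import *
np.set_printoptions(precision=1,suppress=True)
d=np.load('w1.npy',allow_pickle=True).item()
px=[dark(d,*(np.array(p)/1.5-.17)) for p in [(315,191),(321,342),(463,227),(458,314)]]
print(np.array(px)*1.5)
P=[onz(d,*p,70) for p in px]; print(np.array(P)); print(fit(P))
print('knob',onz(d,389/1.5-.17,282/1.5-.17,105),'cap',onz(d,390/1.5-.17,270/1.5-.17,75))
t=cam('top')
print('knob tri', tri(ray(d,389/1.5-.17,282/1.5-.17), ray(t,100+360/6-.4,165+258/6-.4)))
E
```

```text
[[314.8 190.8]
 [320.4 341.2]
 [462.9 226.3]
 [457.7 312.6]]
[[431.2 303.2  70. ]
 [474.1 208.2  70. ]
 [527.9 322.5  70. ]
 [552.5 267.8  70. ]]
(array([496.4, 275.4]), np.float64(24.257719971347377), array([[-0.1,  0.1],
       [ 0. , -0.1],
       [ 0.1,  0. ],
       [-0. , -0. ]]))
knob [495.1 277.  105. ] cap [496.1 277.1  75. ]
knob tri (array([495.4, 275.3,  99.1]), [np.float64(0.5122155776881094), np.float64(0.5122155776879704)])
```

View pics/top1.png

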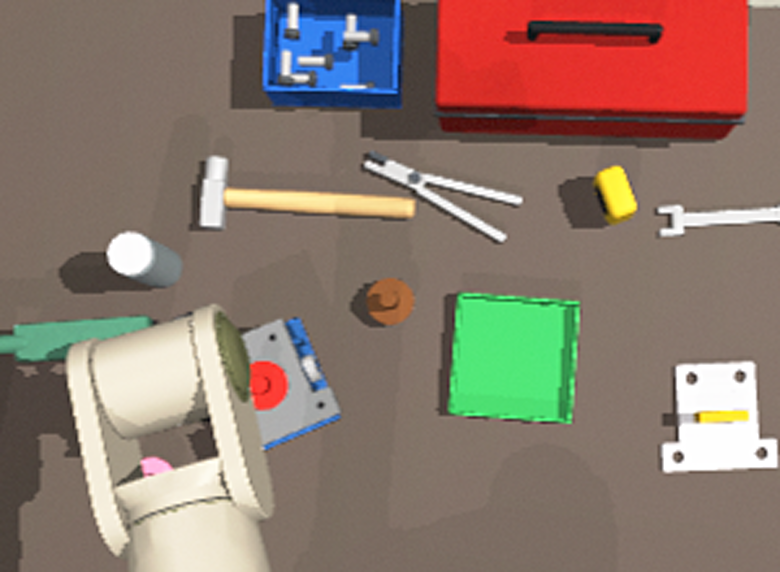

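```bash
python3 -c "
from h import *
s=arm.sense();print(s['eef_pos'],s['tool_rot'])
plan([495.6,276,79],114.3,8)"
```

```text
[493.75245421 276.16793363 225.56119182] [ 1.79985502e+02 -2.17116399e-03  1.14676726e+02]
slide [[-0.0, 0.0, 8.0], [-0.0, 0.0, 16.0], [-0.0, 1.0, 25.0], [-0.0, -0.0, 24.0], [-1.0, 0.0, 25.0], [0.0, 0.0, 24.0], [0.0, 0.0, 16.0], [0.0, 1.0, 9.0]]
rot [[0.0, -0.0, 0.0], [0.0, -0.0, 0.1], [0.0, -0.0, 0.0], [0.0, -0.0, 0.1], [0.0, -0.0, 0.1], [0.0, -0.0, 0.0], [0.0, -0.0, 0.1], [0.0, -0.0, -0.0]]
end [496.  276.1  78.6] [179.99  -0.   114.28] max 25.0 0.1
```

Emit:
step_arm(slide=[[0,1,8],[0,1,16],[-1,0,25],[0,0,24],[0,0,25],[0,0,24],[0,0,16],[0,0,8],[0,0,0],[0,0,0]], delta_rot=[[0,0,0],[0,0,0],[0,0,0],[0,0,0],[0,0,0],[0,0,0],[0,0,0],[0,0,0],[0,0,0],[0,0,0]], grip=[70,70,70,70,70,70,70,70,70,70])

```text
time_s: 2.58
eef_pos: [496.9, 275.5, 79.7]
tool_rot: [180.0, 0.0, 114.6]
wrist_force: [-0.0, -0.4, 0.6]
finger_gap: 0.818
```

```bash
python3 -c "
from h import *
d=cam('wrist'); save(d,'pics/w2.png',None,1.5); d=cam('scene'); save(d,'pics/s2.png',(290,90,420,220),5)"
```

```text
(no output)
```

View pics/w2.png

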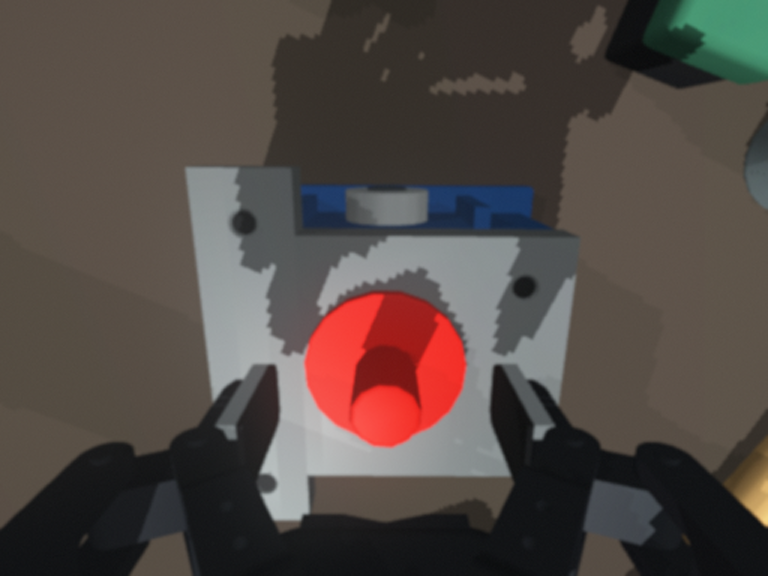

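View pics/s2.png

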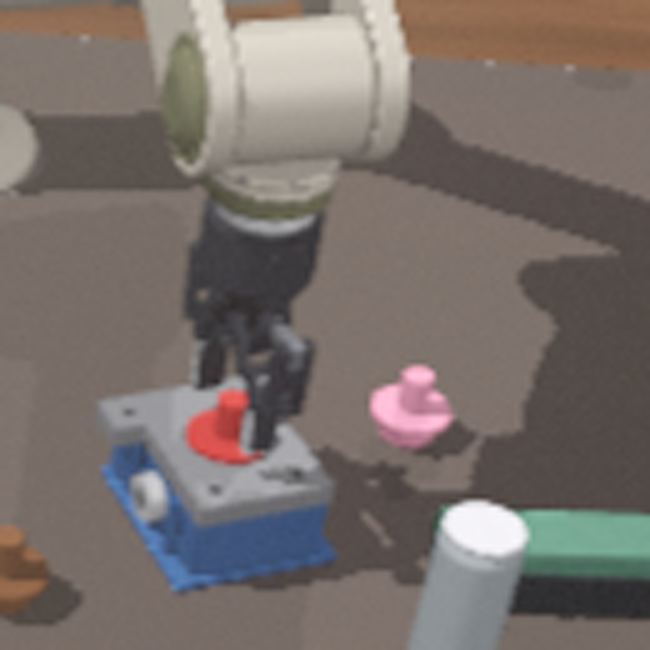

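The knob sits midway between the fingers at (385,420), and the tips are above the cap. Closing.

Emit:
step_arm(slide=[[0,0,0],[0,0,0],[0,0,0],[0,0,0],[0,0,0],[0,0,0],[0,0,0],[0,0,0],[0,0,0],[0,0,0]], delta_rot=[[0,0,0],[0,0,0],[0,0,0],[0,0,0],[0,0,0],[0,0,0],[0,0,0],[0,0,0],[0,0,0],[0,0,0]], grip=[15,15,15,15,15,15,15,15,15,15], squeeze=45)

```text
time_s: 3.52
eef_pos: [497.0, 275.3, 79.8]
tool_rot: [180.0, 0.0, 114.6]
wrist_force: [-0.6, -0.5, 5.2]
finger_gap: 0.24
```

Emit:
step_arm(slide=[[0,0,-3],[0,0,-6],[0,0,-12],[0,0,-18],[0,0,-18],[0,0,-10],[0,0,-3]], delta_rot=[[0,0,0],[0,0,0],[0,0,0],[0,0,0],[0,0,0],[0,0,0],[0,0,0]], grip=[15,15,15,15,15,15,15])

```text
time_s: 4.1
eef_pos: [497.4, 275.5, 151.1]
tool_rot: [179.8, 0.0, 114.6]
wrist_force: [0.3, 1.0, 0.0]
finger_gap: 0.239
```

```bash
python3 -c "
from h import *
d=cam('wrist'); save(d,'pics/w3.png',None,1.5); d=cam('scene'); save(d,'pics/s3.png',(290,90,420,220),5)
s=arm.sense();print(s['eef_pos'],s['finger_gap'],s['wrist_force'],s['time_s'])"
```

```text
[496.79362471 275.28160753 149.31786552] 0.24379196128004887 [ 0.34259622  0.42015301 -0.60344168] 4.2
```

View pics/w3.png

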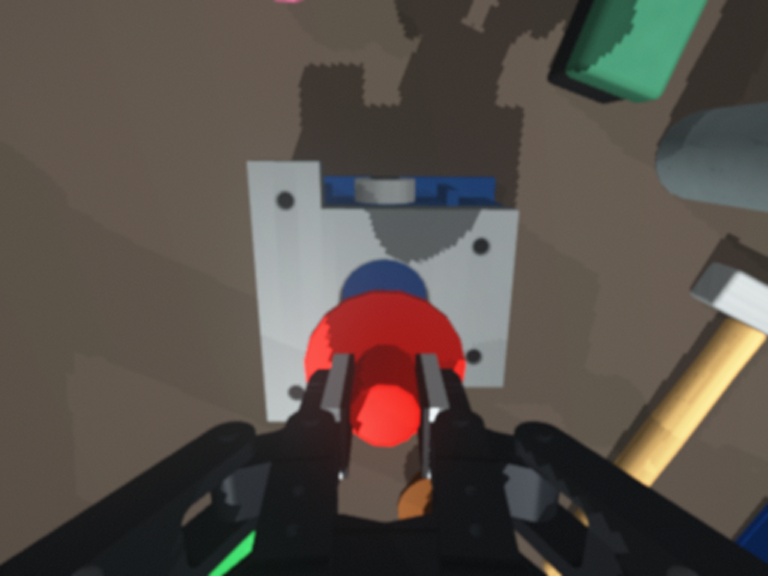

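View pics/s3.png

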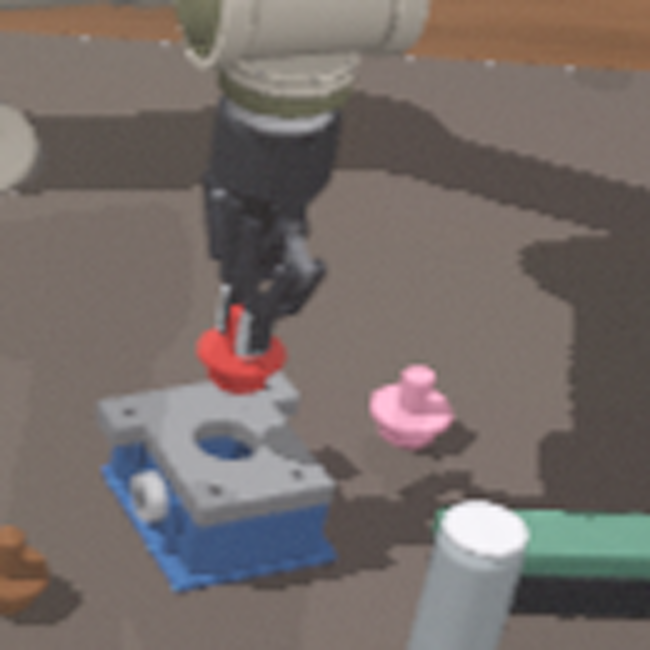

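The plug is out and hanging upright in the fingers, and the bore is open. Next, the tray centre at about (537,-18).

```bash
python3 -c "
from h import *
plan([537,-18,150],94,12)"
```

```text
slide [[-9.0, -3.0, -0.0], [-19.0, -5.0, -0.0], [-29.0, -8.0, -0.0], [-29.0, -6.0, -0.0], [-29.0, -6.0, -0.0], [-29.0, -4.0, -0.0], [-30.0, -3.0, -0.0], [-29.0, -3.0, -0.0], [-30.0, -1.0, -1.0], [-29.0, -0.0, 0.0], [-20.0, 1.0, 0.0], [-10.0, 0.0, 0.0]]
rot [[0.0, -0.0, 0.7], [0.0, -0.0, 1.4], [0.0, -0.0, 2.0], [0.0, -0.0, 2.1], [0.0, -0.0, 2.0], [0.0, -0.0, 2.1], [0.0, -0.0, 2.0], [0.0, -0.0, 2.1], [0.0, -0.0, 2.1], [0.0, -0.0, 2.0], [0.0, -0.0, 1.4], [0.0, -0.0, 0.7]]
end [536.9 -18.  150.3] [ 1.7998e+02 -1.0000e-02  9.3960e+01] max 30.0 2.1
```

Emit:
step_arm(slide=[[-9,-3,0],[-19,-5,0],[-29,-8,0],[-29,-6,0],[-29,-6,0],[-29,-4,0],[-30,-3,0],[-29,-3,0],[-30,-1,0],[-29,0,0],[-20,1,0],[-10,0,0]], delta_rot=[[0,0,0.7],[0,0,1.4],[0,0,2],[0,0,2.1],[0,0,2],[0,0,2.1],[0,0,2],[0,0,2.1],[0,0,2.1],[0,0,2],[0,0,1.4],[0,0,0.7]], grip=[15,15,15,15,15,15,15,15,15,15,15,15])

```text
time_s: 5.2
eef_pos: [536.5, -20.8, 148.2]
tool_rot: [-179.9, -0.0, 93.7]
wrist_force: [0.2, -0.0, -0.8]
finger_gap: 0.242
```

Emit:
step_arm(slide=[[0,0,5],[0,0,12],[0,0,20],[0,0,20],[0,0,20],[0,0,12],[0,0,6],[0,0,0],[0,0,0]], delta_rot=[[0,0,0],[0,0,0],[0,0,0],[0,0,0],[0,0,0],[0,0,0],[0,0,0],[0,0,0],[0,0,0]], grip=[15,15,15,15,15,15,15,15,15])

```text
time_s: 5.95
eef_pos: [536.9, -17.4, 54.5]
tool_rot: [-180.0, -0.0, 94.0]
wrist_force: [0.3, 0.7, -0.9]
finger_gap: 0.243
```

```bash
python3 -c "
from h import *
d=cam('wrist'); save(d,'pics/w4.png',None,1.5); d=cam('scene'); save(d,'pics/s4.png',(180,90,320,220),5)
s=arm.sense();print(s['eef_pos'],s['finger_gap'],s['wrist_force'],s['time_s'])"
```

```text
[537.33188838 -17.79999872  55.09734481] 0.246395726712935 [ 0.48680732 -0.17338265 -0.81028676] 6.05
```

View pics/w4.png

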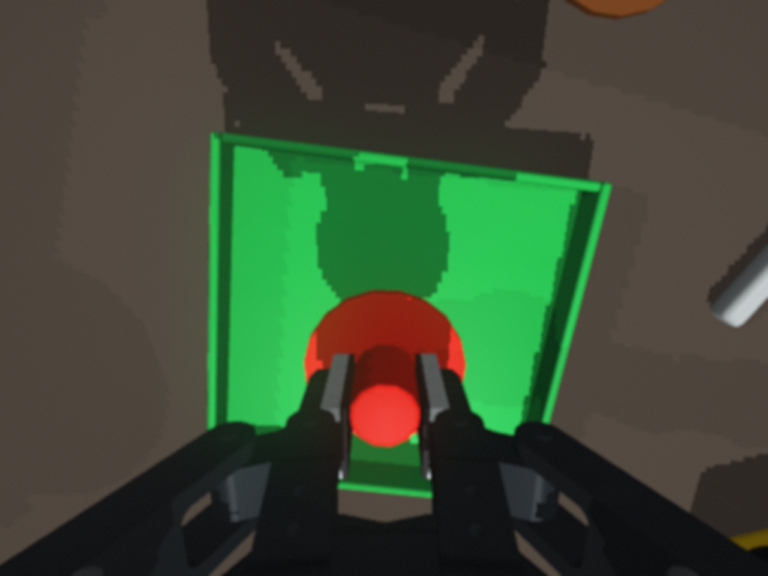

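View pics/s4.png

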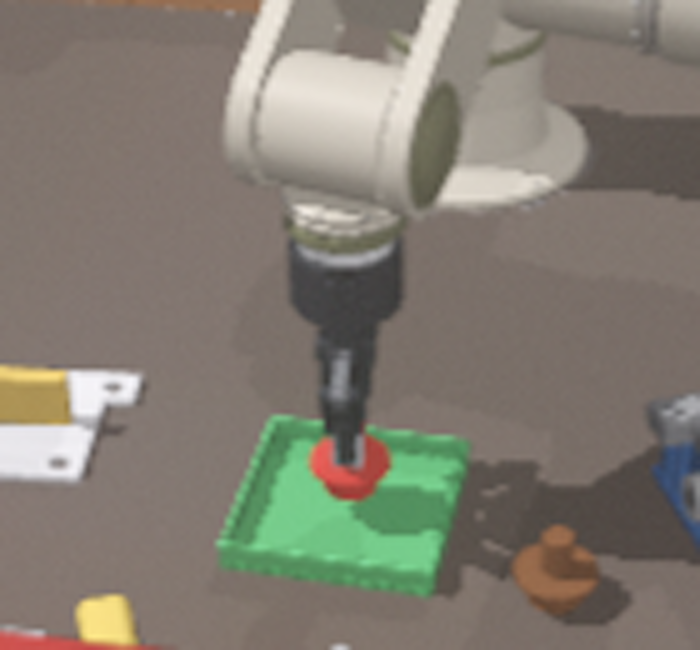

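The plug hangs upright over the tray's middle with its foot about 25 mm up. Lowering slowly.

Emit:
step_arm(slide=[[0,0,4],[0,0,5],[0,0,5],[0,0,3],[0,0,2],[0,0,1],[0,0,0.5],[0,0,0]], delta_rot=[[0,0,0],[0,0,0],[0,0,0],[0,0,0],[0,0,0],[0,0,0],[0,0,0],[0,0,0]], grip=[15,15,15,15,15,15,15,15])

```text
time_s: 6.72
eef_pos: [537.0, -18.0, 33.9]
tool_rot: [180.0, 0.0, 94.0]
wrist_force: [-0.2, -0.4, -0.6]
finger_gap: 0.239
```

Emit:
step_arm(slide=[[0,0,0.5],[0,0,0.5],[0,0,0]], delta_rot=[[0,0,0],[0,0,0],[0,0,0]], grip=[15,15,15])

```text
time_s: 6.97
eef_pos: [537.1, -18.1, 33.8]
tool_rot: [180.0, 0.0, 94.0]
wrist_force: [-4.2, 0.3, 8.3]
finger_gap: 0.241
```

The wrist force of 8 N shows the plug is on the floor. Opening.

Emit:
step_arm(slide=[[0,0,0],[0,0,0],[0,0,0],[0,0,0],[0,0,0],[0,0,0],[0,0,-3],[0,0,-8],[0,0,-15],[0,0,-22],[0,0,-30],[0,0,-30]], delta_rot=[[0,0,0],[0,0,0],[0,0,0],[0,0,0],[0,0,0],[0,0,0],[0,0,0],[0,0,0],[0,0,0],[0,0,0],[0,0,0],[0,0,0]], grip=[30,45,60,60,60,60,60,60,60,60,60,60])

```text
time_s: 7.97
eef_pos: [536.6, -17.9, 142.4]
tool_rot: [-180.0, -0.0, 94.0]
wrist_force: [0.4, -0.3, 0.1]
finger_gap: 0.701
```

```bash
python3 -c "
from h import *
d=cam('wrist'); save(d,'pics/w5.png',None,1.5)
s=arm.sense();print(s['eef_pos'],s['finger_gap'],s['wrist_force'],s['time_s'])
plan([471.4,-271,225],94,12)
"
```

```text
[539.27057209 -18.47731297 148.70174909] 0.7056248380792791 [2.04310785 0.3502841  6.80258876] 8.0167
slide [[-8.0, -3.0, -3.0], [-17.0, -5.0, -5.0], [-24.0, -9.0, -7.0], [-25.0, -8.0, -8.0], [-25.0, -9.0, -8.0], [-25.0, -8.0, -7.0], [-24.0, -9.0, -8.0], [-25.0, -8.0, -7.0], [-25.0, -9.0, -8.0], [-25.0, -8.0, -8.0], [-16.0, -6.0, -5.0], [-8.0, -3.0, -2.0]]
rot [[0.0, 0.0, -0.0], [0.1, 0.0, -0.0], [0.0, 0.0, -0.0], [0.1, 0.1, -0.0], [0.0, -0.0, -0.0], [0.1, -0.0, -0.0], [0.0, 0.0, -0.0], [0.1, 0.0, -0.0], [0.0, 0.0, -0.0], [0.1, 0.1, -0.0], [0.0, -0.0, -0.0], [0.0, -0.0, -0.0]]
end [ 471.2 -270.7  224.7] [ 1.7997e+02 -2.0000e-02  9.3980e+01] max 25.0 0.1
```

View pics/w5.png

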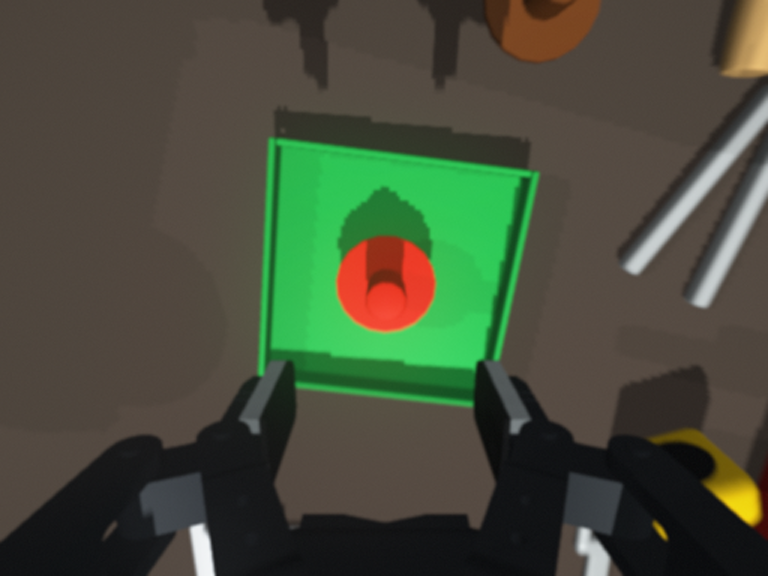

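The plug stands upright and free near the tray's middle, with its cap at (386,284). Next, the cover.

Emit:
step_arm(slide=[[-8,-3,-3],[-17,-5,-5],[-24,-9,-7],[-25,-8,-8],[-25,-9,-8],[-25,-8,-7],[-24,-9,-8],[-25,-8,-7],[-25,-9,-8],[-25,-8,-8],[-16,-6,-5],[-8,-3,-2]], delta_rot=[[0,0,0],[0,0,0],[0,0,0],[0,0,0],[0,0,0],[0,0,0],[0,0,0],[0,0,0],[0,0,0],[0,0,0],[0,0,0],[0,0,0]], grip=[60,60,60,60,60,60,60,60,60,60,60,60])

```text
time_s: 9.02
eef_pos: [468.1, -272.5, 216.8]
tool_rot: [-180.0, 0.0, 93.8]
wrist_force: [0.7, -0.2, -0.4]
finger_gap: 0.701
```

Emit:
step_arm(slide=[[0,0,0],[0,0,0],[0,0,0],[0,0,0]], delta_rot=[[0,0,0],[0,0,0],[0,0,0],[0,0,0]], grip=[60,60,60,60])

```text
time_s: 9.35
eef_pos: [469.4, -269.2, 216.4]
tool_rot: [-180.0, -0.0, 94.0]
wrist_force: [-0.4, 0.1, 0.3]
finger_gap: 0.704
```

```bash
python3 -c "
from h import *
d=cam('wrist'); save(d,'pics/w6.png',None,1.5); np.save('w6.npy',d,allow_pickle=True)
s=arm.sense();print(s['eef_pos'],s['tool_rot'],s['finger_gap'],s['wrist_force'],s['time_s'])
"
```

```text
[ 469.42225841 -269.34172545  216.52784352] [-1.79979893e+02 -2.81885857e-02  9.40380348e+01] 0.7035585216658434 [-0.27130345 -0.19505787 -0.26157001] 9.4
```

View pics/w6.png

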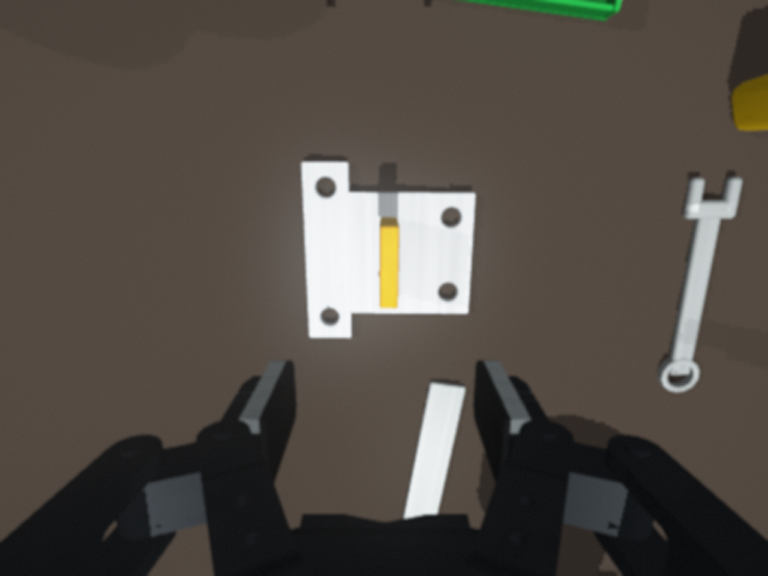

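The wrist view shows the cover's holes at about (325,187), (330,316), (451,217) and (447,291), the lug's top from (380,226) to (398,307), and an L-square leg beginning at (447,385), clear of the cover.

```bash
python3 - <<'E'
from fit import *
np.set_printoptions(precision=1,suppress=True)
d=np.load('w6.npy',allow_pickle=True).item()
px=[dark(d,*(np.array(p)/1.5-.17),8) for p in [(325,187),(330,316),(451,217),(447,291)]]
print(np.array(px)*1.5)
for z in (6,3,5):
    P=[onz(d,*p,z) for p in px]; print(z,*fit(P))
L=[(380,226),(398,226),(398,307),(380,307)]
Q=np.array([onz(d,a/1.5-.17,b/1.5-.17,50) for a,b in L]);print(Q,Q.mean(0))
save(d,'pics/w6c.png',(190,95,330,235),5)
print(d['T'][:3,3])
E
```

```text
[[324.9 186.9]
 [329.1 316.1]
 [450.5 217. ]
 [447.2 291.3]]
6 [ 471.4 -272.7] 3.707685030041458 [[-0.1 -0. ]
 [-0.   0.1]
 [-0.1 -0.1]
 [ 0.2 -0. ]]
3 [ 471.5 -273.3] 3.707685030041455 [[-0.5  0.4]
 [-0.4 -0.3]
 [ 0.3  0.2]
 [ 0.6 -0.2]]
5 [ 471.4 -272.9] 3.707685030041453 [[-0.2  0.1]
 [-0.1 -0. ]
 [ 0.1 -0. ]
 [ 0.3 -0.1]]
[[ 463.4 -243.3   50. ]
 [ 475.5 -242.5   50. ]
 [ 480.1 -300.4   50. ]
 [ 467.3 -301.3   50. ]] [ 471.6 -271.9   50. ]
[ 463.  -194.1  359.9]
```

View pics/w6c.png

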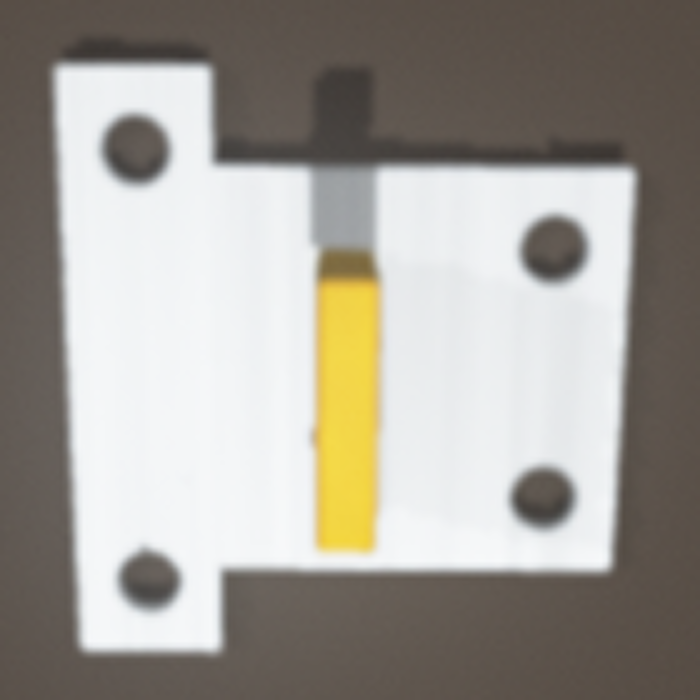

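The cover is at (471.4,-272.6), yaw 3.7°. The lug triangulates onto that spot too, with its top at about 50 mm. Descending.

```bash
python3 -c "
from h import *
plan([471.4,-272.6,40],93.7,9)
"
```

```text
slide [[-0.0, 0.0, 8.0], [-0.0, 0.0, 17.0], [-1.0, 1.0, 25.0], [-0.0, -0.0, 26.0], [-1.0, 0.0, 25.0], [-0.0, 0.0, 25.0], [-1.0, 1.0, 25.0], [-0.0, -0.0, 17.0], [-0.0, -0.0, 9.0]]
rot [[-0.0, -0.0, 0.0], [-0.0, -0.0, 0.0], [-0.0, -0.0, 0.1], [-0.0, -0.0, 0.0], [-0.0, -0.0, 0.1], [-0.0, -0.0, 0.0], [-0.0, -0.0, 0.1], [-0.0, -0.0, 0.0], [-0.0, -0.0, 0.0]]
end [ 471.6 -272.1   39.5] [-1.7998e+02 -3.0000e-02  9.3740e+01] max 26.0 0.1
```

Emit:
step_arm(slide=[[-1,0,8],[-0.5,0,17],[-1,1,25],[0,0,26],[-1,0,25],[0,0,25],[0,0.8,25],[0,0,16],[0,0,9],[0,0,0],[0,0,0]], delta_rot=[[0,0,0],[0,0,0],[0,0,0.1],[0,0,0],[0,0,0.1],[0,0,0],[0,0,0.1],[0,0,0],[0,0,0],[0,0,0],[0,0,0]], grip=[60,60,60,60,60,60,60,60,60,60,60])

```text
time_s: 10.32
eef_pos: [471.4, -273.6, 41.0]
tool_rot: [180.0, 0.0, 93.7]
wrist_force: [-1.0, 0.1, 0.5]
finger_gap: 0.699
```

```bash
python3 -c "
from h import *
d=cam('wrist'); save(d,'pics/w7.png',None,1.5)
s=arm.sense();print(s['eef_pos'],s['tool_rot'],s['finger_gap'],s['wrist_force'],s['time_s'])
d=cam('scene'); save(d,'pics/s7.png',(100,90,260,220),5)
"
```

```text
[ 471.69750028 -273.9385244    41.65447227] [1.79940586e+02 6.24235408e-02 9.36753914e+01] 0.704637355405718 [-1.13499911 -0.2115232   0.51332193] 10.3667
```

View pics/w7.png

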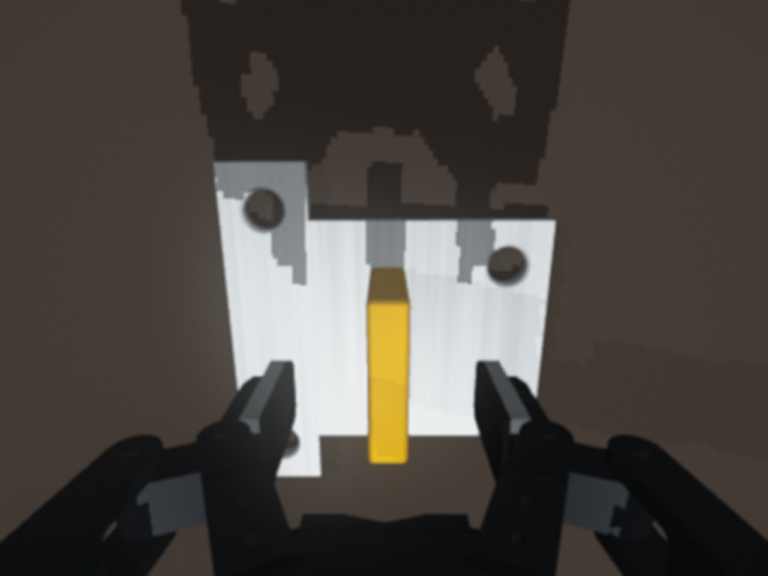

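View pics/s7.png

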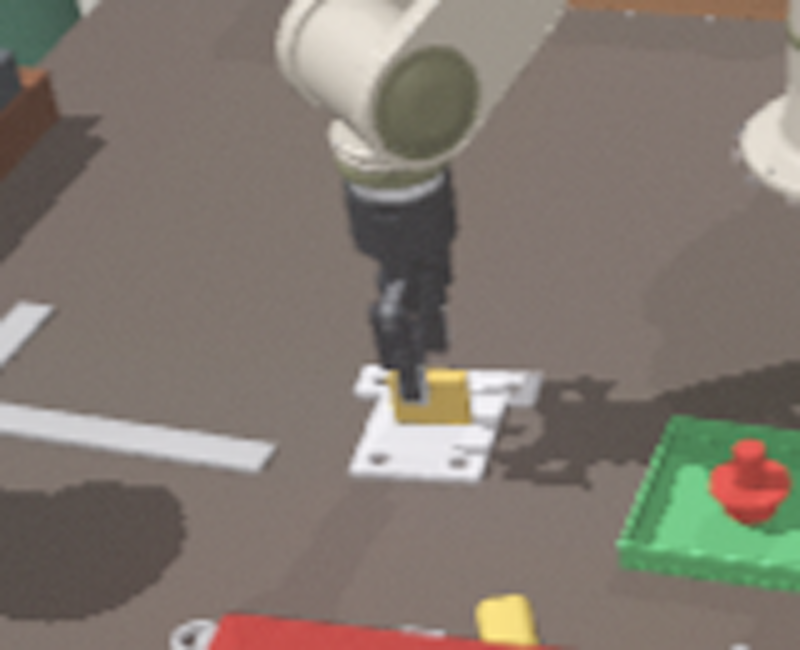

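The lug (389, 300–462) stands midway between the fingers, and the plug still stands in the tray. Lowering to TCP z of about 12, then closing.

Emit:
step_arm(slide=[[0.5,0,6],[0.5,0,9],[0,0,8],[0,0,5],[0,0,1],[0,0,0],[0,0,0]], delta_rot=[[0,0,0],[0,0,0],[0,0,0],[0,0,0],[0,0,0],[0,0,0],[0,0,0]], grip=[60,60,60,60,60,60,60])

```text
time_s: 11.0
eef_pos: [471.3, -272.8, 11.9]
tool_rot: [180.0, 0.0, 93.7]
wrist_force: [0.0, -0.2, -0.7]
finger_gap: 0.703
```

Emit:
step_arm(slide=[[0,0,0],[0,0,0],[0,0,0],[0,0,0],[0,0,0],[0,0,0],[0,0,0],[0,0,0],[0,0,0],[0,0,0]], delta_rot=[[0,0,0],[0,0,0],[0,0,0],[0,0,0],[0,0,0],[0,0,0],[0,0,0],[0,0,0],[0,0,0],[0,0,0]], grip=[50,40,30,20,8,8,8,8,8,8], squeeze=90)

```text
time_s: 11.83
eef_pos: [471.4, -272.8, 12.2]
tool_rot: [180.0, 0.0, 93.7]
wrist_force: [0.3, 0.6, 5.4]
finger_gap: 0.151
```

Emit:
step_arm(slide=[[0,0,-2],[0,0,-4],[0,0,-8],[0,0,-14],[0,0,-20],[0,0,-25],[0,0,-25],[0,0,-25],[0,0,-25],[0,0,-20],[0,0,-12],[0,0,-6]], delta_rot=[[0,0,0],[0,0,0],[0,0,0],[0,0,0],[0,0,0],[0,0,0],[0,0,0],[0,0,0],[0,0,0],[0,0,0],[0,0,0],[0,0,0]], grip=[8,8,8,8,8,8,8,8,8,8,8,8])

```text
time_s: 12.83
eef_pos: [471.4, -272.9, 200.1]
tool_rot: [179.9, 0.1, 93.7]
wrist_force: [0.2, 0.7, -3.0]
finger_gap: 0.155
```

```bash
python3 -c "
from h import *
d=cam('wrist'); save(d,'pics/w8.png',None,1.5);np.save('w8.npy',d,allow_pickle=True)
s=arm.sense();print(s['eef_pos'],s['tool_rot'],s['finger_gap'],s['wrist_force'],s['time_s'])
d=cam('scene'); save(d,'pics/s8.png',(100,50,260,180),5)
"
```

```text
[ 471.50955132 -272.96772061  200.05844051] [1.79878838e+02 1.27073469e-01 9.36657677e+01] 0.1555634048206913 [ 1.77247644 -0.49034579 -1.75900939] 12.8833
```

View pics/w8.png

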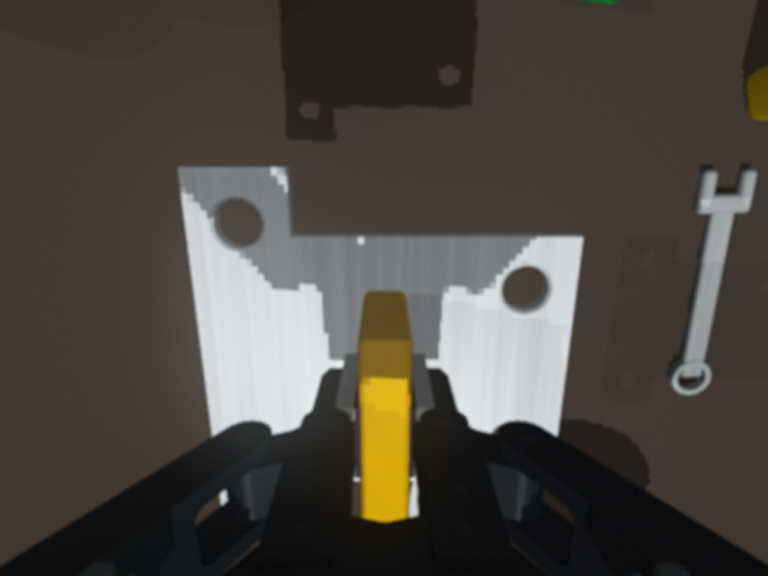

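View pics/s8.png

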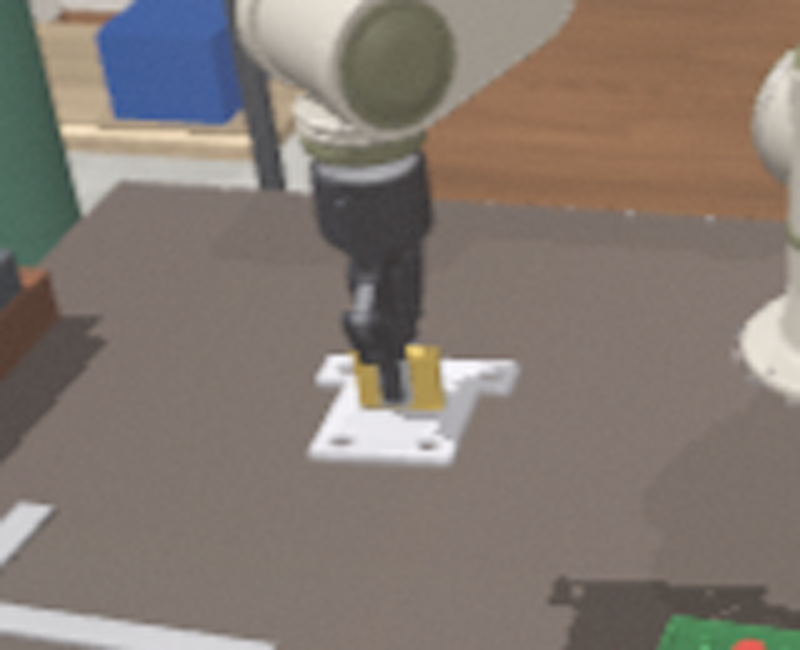

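The cover is lifted level in the fingers. Holes 0 and 2 are visible at (239,222) and (526,288). I'll check how it sits in the grip.

```bash
python3 - <<'E'
from fit import *
np.set_printoptions(precision=2,suppress=True)
d=np.load('w8.npy',allow_pickle=True).item()
Tc=np.array(d['T_tool_cam'])
dt=dict(d); dt['T']=Tc
for n,p in (('0 exp 52,-48',(239,222)),('2 exp 30,48',(526,288))):
    for zt in (6,4):
        o,r=ray(dt,p[0]/1.5-.17,p[1]/1.5-.17); print(n,zt,o+r*(zt-o[2])/r[2])
# plate outline check level: left +y corner (179,168), (289,167); narrow + corner (583,236)
for n,p,e in (('cornerW',(179,168),(70,-65)),('stepW',(287,167),(70,-31)),('cornerN',(583,236),(48,65))):
    o,r=ray(dt,p[0]/1.5-.17,p[1]/1.5-.17); print(n,e,o+r*(6-o[2])/r[2])
save(d,'pics/w8c.png',(110,100,400,240),2.7)
plan([496.4,275.4,200],114.26,12,([471.5,-273,200],[180,0,93.67]))
E
```

```text
0 exp 52,-48 6 [ 52.97 -48.56   6.  ]
0 exp 52,-48 4 [ 53.27 -47.93   4.  ]
2 exp 30,48 6 [30.46 47.13  6.  ]
2 exp 30,48 4 [31.06 46.48  4.  ]
cornerW (70, -65) [ 69.99 -65.88   6.  ]
stepW (70, -31) [ 70.29 -31.81   6.  ]
cornerN (48, 65) [48.34 64.27  6.  ]
slide [[18.0, 2.0, 0.0], [37.0, 4.0, 0.0], [54.0, 8.0, 0.0], [54.0, 10.0, 0.0], [53.0, 12.0, 0.0], [54.0, 14.0, 0.0], [52.0, 16.0, 0.0], [52.0, 17.0, 0.0], [52.0, 19.0, 0.0], [50.0, 22.0, 0.0], [33.0, 15.0, 0.0], [17.0, 8.0, 0.0]]
rot [[0.0, 0.0, -0.7], [0.0, 0.0, -1.4], [0.0, 0.0, -2.0], [0.0, 0.0, -2.1], [0.0, 0.0, -2.0], [0.0, 0.0, -2.1], [0.0, 0.0, -2.1], [0.0, 0.0, -2.0], [0.0, 0.0, -2.1], [0.0, 0.0, -2.0], [0.0, 0.0, -1.4], [0.0, 0.0, -0.7]]
end [496.2 275.5 200. ] [180.     0.   114.27] max 54.0 2.1
```

View pics/w8c.png

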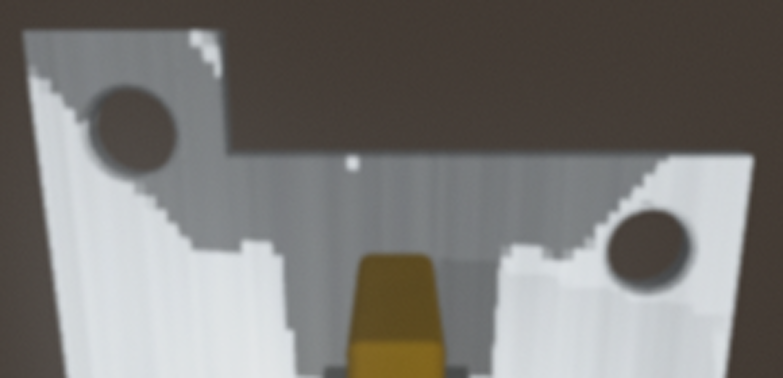

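```bash
python3 - <<'E'
from h import *
plan([497.3,275.4,200],114.2,22,([471.5,-273,200],[180,0,93.67]))
E
```

```text
slide [[9.0, 1.0, 0.0], [18.0, 2.0, 0.0], [27.0, 4.0, 0.0], [28.0, 4.0, 0.0], [27.0, 4.0, 0.0], [27.0, 5.0, 0.0], [27.0, 6.0, 0.0], [26.0, 6.0, 0.0], [27.0, 6.0, 0.0], [27.0, 7.0, 0.0], [26.0, 7.0, 0.0], [26.0, 8.0, 0.0], [27.0, 9.0, 0.0], [26.0, 8.0, 0.0], [25.0, 10.0, 0.0], [26.0, 9.0, 0.0], [26.0, 10.0, 0.0], [25.0, 11.0, 0.0], [25.0, 11.0, 0.0], [25.0, 12.0, 0.0], [16.0, 8.0, 0.0], [9.0, 4.0, 0.0]]
rot [[0.0, 0.0, -0.3], [0.0, 0.0, -0.7], [0.0, 0.0, -1.1], [0.0, 0.0, -1.0], [0.0, 0.0, -1.0], [0.0, 0.0, -1.0], [0.0, 0.0, -1.1], [0.0, 0.0, -1.0], [0.0, 0.0, -1.0], [0.0, 0.0, -1.0], [0.0, 0.0, -1.1], [0.0, 0.0, -1.0], [0.0, 0.0, -1.0], [0.0, 0.0, -1.0], [0.0, 0.0, -1.1], [0.0, 0.0, -1.0], [0.0, 0.0, -1.0], [0.0, 0.0, -1.1], [0.0, 0.0, -1.0], [0.0, 0.0, -1.0], [0.0, 0.0, -0.7], [0.0, 0.0, -0.3]]
end [497.3 275.9 200. ] [180.     0.   114.17] max 28.0 1.1
```

Emit:
step_arm(slide=[[9,1,0],[18,2,0],[27,4,0],[28,4,0],[27,4,0],[27,5,0],[27,6,0],[26,6,0],[27,6,0],[27,7,0],[26,7,0]], delta_rot=[[0,0,-0.3],[0,0,-0.7],[0,0,-1.1],[0,0,-1],[0,0,-1],[0,0,-1],[0,0,-1.1],[0,0,-1],[0,0,-1],[0,0,-1],[0,0,-1.1]], grip=[8,8,8,8,8,8,8,8,8,8,8])

```text
time_s: 13.85
eef_pos: [482.8, 3.4, 196.7]
tool_rot: [-179.9, -0.1, 104.0]
wrist_force: [0.8, 0.2, -2.2]
finger_gap: 0.155
```

Emit:
step_arm(slide=[[26,8,0],[27,9,0],[26,8,0],[25,10,0],[26,9,0],[26,10,0],[25,11,0],[25,11,0],[25,12,0],[16,8,0],[8,4,0],[0,0,0]], delta_rot=[[0,0,-1],[0,0,-1],[0,0,-1],[0,0,-1.1],[0,0,-1],[0,0,-1],[0,0,-1.1],[0,0,-1],[0,0,-1],[0,0,-0.7],[0,0,-0.3],[0,0,0]], grip=[8,8,8,8,8,8,8,8,8,8,8,8])

```text
time_s: 14.85
eef_pos: [496.5, 276.6, 196.6]
tool_rot: [-179.9, -0.0, 114.3]
wrist_force: [-0.3, 0.0, -2.8]
finger_gap: 0.153
```

Emit:
step_arm(slide=[[0,0,0],[0,0,0],[0,0,0],[0,0,0]], delta_rot=[[0,0,0],[0,0,0],[0,0,0],[0,0,0]], grip=[8,8,8,8])

```text
time_s: 15.18
eef_pos: [497.6, 274.4, 197.9]
tool_rot: [-180.0, 0.0, 114.1]
wrist_force: [-0.0, 0.3, -2.5]
finger_gap: 0.15
```

```bash
python3 -c "
from h import *
d=cam('wrist'); save(d,'pics/w9.png',None,1.5);np.save('w9.npy',d,allow_pickle=True)
s=arm.sense();print(s['eef_pos'],s['tool_rot'],s['finger_gap'],s['wrist_force'],s['time_s'])
d=cam('scene'); save(d,'pics/s9.png',(230,50,400,210),4.5)
"
```

```text
[497.56194673 274.59003613 197.88910742] [1.79999090e+02 3.56034795e-03 1.14100928e+02] 0.15125932111637422 [ 0.17806964 -0.03933025 -2.89721057] 15.2333
```

View pics/w9.png

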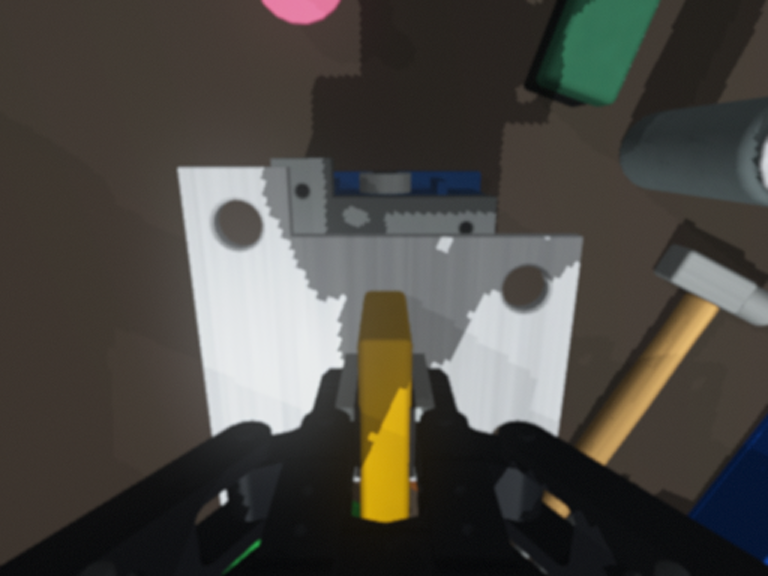

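View pics/s9.png

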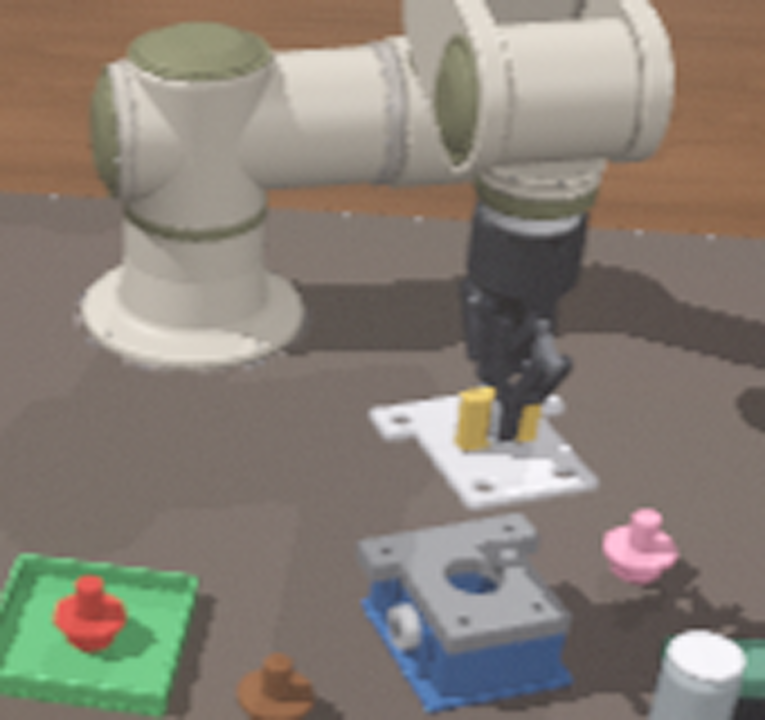

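The cover is above the housing, wide end over wide end. Housing holes 0 and 2 show at (302,190) and (466,228), and cover holes 0 and 2 at (238,224) and (526,288). I'll compare them in the tool frame.

```bash
python3 - <<'E'
from fit import *
np.set_printoptions(precision=2,suppress=True)
d=np.load('w9.npy',allow_pickle=True).item()
dt=dict(d); dt['T']=np.array(d['T_tool_cam'])
def at(u,v,z): 
    o,r=ray(dt,u,v); return (o+r*(z-o[2])/r[2])[:2]
def k(p): return p[0]/1.5-.17,p[1]/1.5-.17
zf=197.9-70
h=[k((302.5,190.5)),k((466,228))]
print([np.array(x)*1.5 for x in h])
for n,hp,cp in ((0,h[0],k((238.5,223.5))),(2,h[1],k((526,288.5)))):
    a=at(*hp,zf); b=at(*cp,6); print(n,'housing',a,'cover',b,'diff h-c',a-b)
print('expected diff centre from w1:', )
s=arm.sense(); M=R.from_euler('xyz',s['tool_rot'],degrees=True)
print(M.inv().apply(np.array([496.4,275.4,0])-[s['eef_pos'][0],s['eef_pos'][1],0]))
save(d,'pics/w9c.png',(110,95,400,225),2.7)
E
```

```text
[array([302.25, 190.25]), array([465.75, 227.75])]
0 housing [ 53.3  -48.55] cover [ 52.86 -48.66] diff h-c [0.44 0.11]
2 housing [31.43 47.54] cover [30.66 47.26] diff h-c [0.76 0.28]
expected diff centre from w1:
[ 1.1  -0.78 -0.  ]
```

View pics/w9c.png

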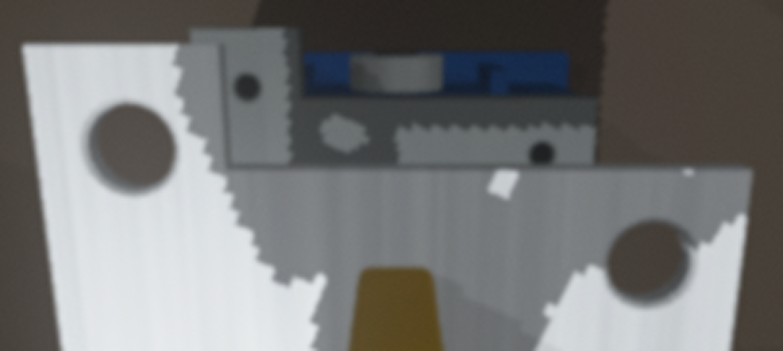

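Needed shift is about +0.6 mm along tool x and +0.2 along y. Descending to hover, decelerating gently.

Emit:
step_arm(slide=[[0.3,0.1,4],[0.3,0.1,9],[0,0,15],[0,0,17],[0,0,16],[0,0,12],[0,0,7],[0,0,4],[0,0,2],[0,0,0],[0,0,0],[0,0,0]], delta_rot=[[0,0,0],[0,0,0],[0,0,0],[0,0,0],[0,0,0],[0,0,0],[0,0,0],[0,0,0],[0,0,0],[0,0,0],[0,0,0],[0,0,0]], grip=[8,8,8,8,8,8,8,8,8,8,8,8])

```text
time_s: 16.28
eef_pos: [497.7, 276.0, 112.4]
tool_rot: [179.9, 0.0, 114.2]
wrist_force: [-0.1, 0.8, -3.7]
finger_gap: 0.15
```

```bash
python3 -c "
from h import *
d=cam('wrist'); save(d,'pics/w10.png',None,1.5);np.save('w10.npy',d,allow_pickle=True)
s=arm.sense();print(s['eef_pos'],s['tool_rot'],s['finger_gap'],s['wrist_force'],s['time_s'])
d=cam('scene'); save(d,'pics/s10.png',(290,100,400,210),6);np.save('s10.npy',d,allow_pickle=True)
d=cam('top'); save(d,'pics/t10.png',(100,130,300,270),4);np.save('t10.npy',d,allow_pickle=True)
"
```

```text
[497.65287461 276.00967021 112.37510853] [1.79937640e+02 9.64110444e-03 1.14166548e+02] 0.15122449984709785 [ 0.75824919 -0.19567889 -2.79028839] 16.3333
```

View pics/w10.png

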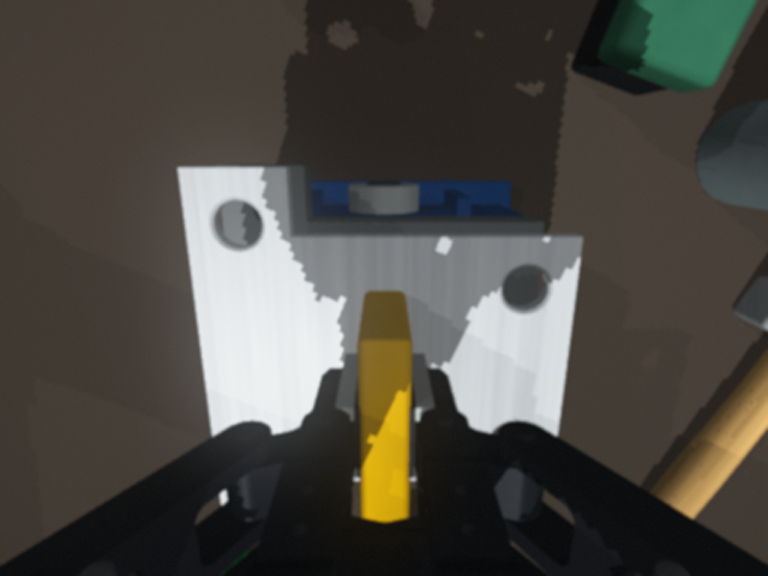

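View pics/s10.png

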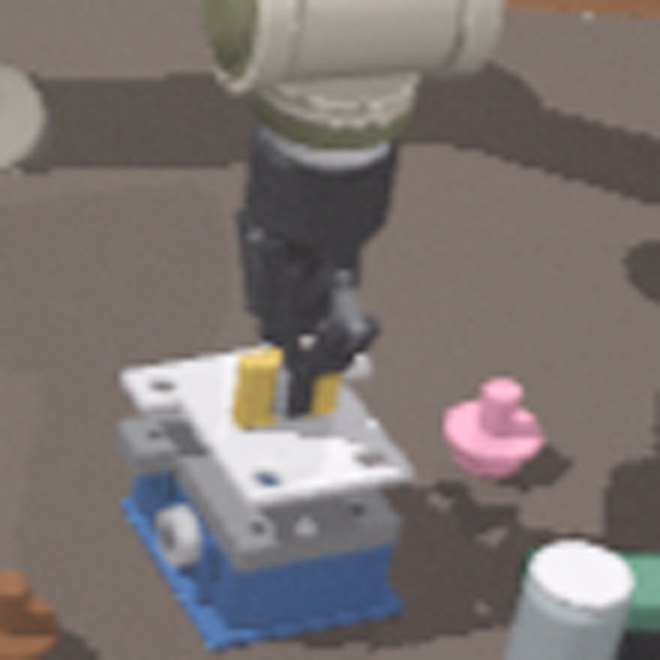

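View pics/t10.png

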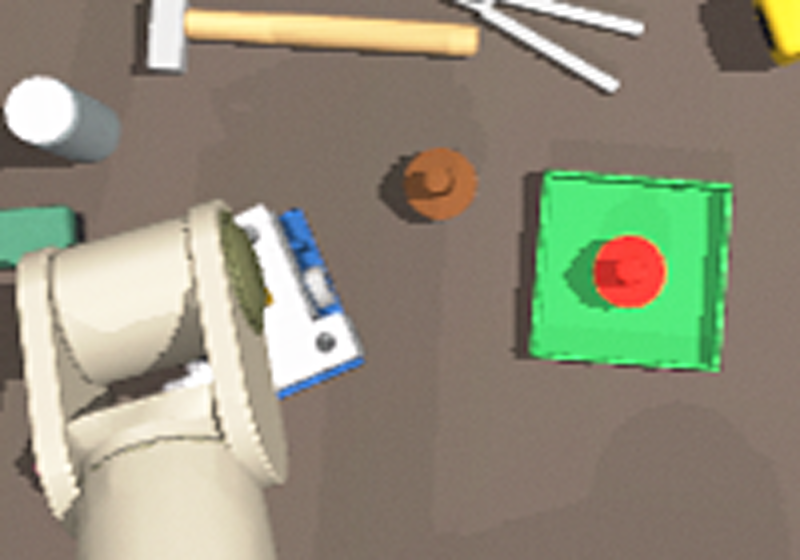

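It hovers about 30 mm above the face. I'll lower it another 9 mm with a small correction of about -0.5, -0.3.

Emit:
step_arm(slide=[[-0.2,-0.1,1],[-0.3,-0.2,2],[0,0,2],[0,0,2],[0,0,1],[0,0,1],[0,0,0],[0,0,0],[0,0,0],[0,0,0],[0,0,0],[0,0,0]], delta_rot=[[0,0,0],[0,0,0],[0,0,0],[0,0,0],[0,0,0],[0,0,0],[0,0,0],[0,0,0],[0,0,0],[0,0,0],[0,0,0],[0,0,0]], grip=[8,8,8,8,8,8,8,8,8,8,8,8])

```text
time_s: 17.43
eef_pos: [497.3, 275.3, 102.8]
tool_rot: [180.0, 0.0, 114.2]
wrist_force: [-0.9, -0.3, -3.1]
finger_gap: 0.15
```

```bash
python3 -c "
from h import *
d=cam('wrist'); save(d,'pics/w11.png',(100,90,400,230),2.6);np.save('w11.npy',d,allow_pickle=True)
s=arm.sense();print(s['eef_pos'],s['tool_rot'],s['finger_gap'],s['wrist_force'],s['time_s'])
d=cam('scene'); save(d,'pics/s11.png',(300,140,370,210),8);np.save('s11.npy',d,allow_pickle=True)
d=cam('top'); save(d,'pics/t11.png',(130,170,210,240),8);np.save('t11.npy',d,allow_pickle=True)
"
```

```text
[497.32348798 275.35161866 102.82421847] [ 1.79996433e+02 -1.64938158e-03  1.14162798e+02] 0.1502956802630703 [ 0.05865297 -0.30138261 -2.905255  ] 17.4833
```

View pics/w11.png

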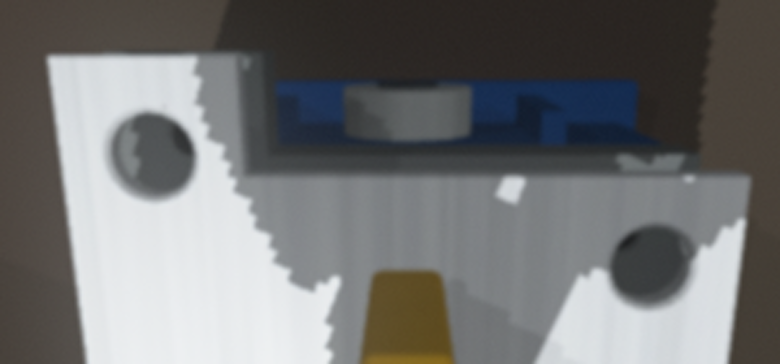

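View pics/s11.png

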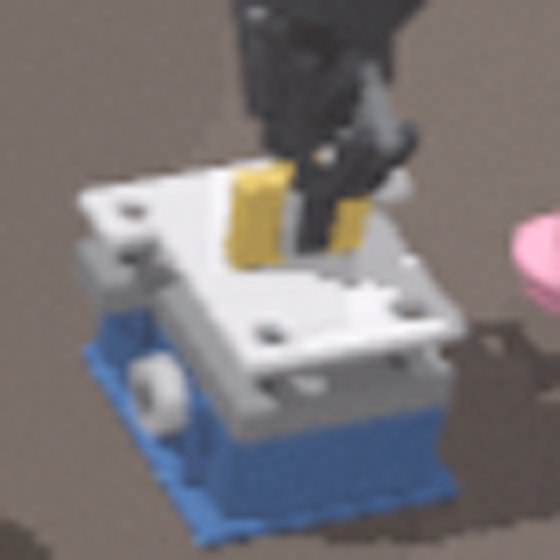

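View pics/t11.png

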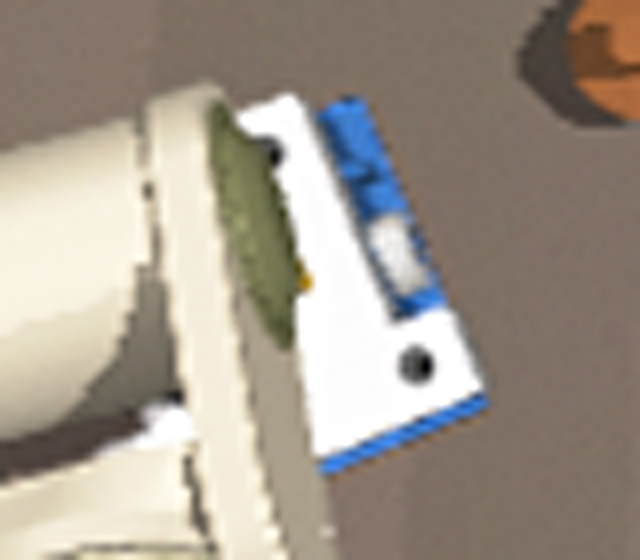

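The wrist view shows the edge of a dark threaded hole through cover holes 0 and 2, and the top view shows the hole through cover hole 1 at (416,365) in the crop. I'll cross-check with the two fixed cameras against the housing's first measured holes.

```bash
python3 - <<'E'
from fit import *
np.set_printoptions(precision=1,suppress=True)
S=np.load('s11.npy',allow_pickle=True).item();T=np.load('t11.npy',allow_pickle=True).item();W=np.load('w11.npy',allow_pickle=True).item()
q=lambda X,b,k:(b[0]+(X[0]+.5)/k-.5,b[1]+(X[1]+.5)/k-.5)
# scene, plate top z=97
C={1:(131,210),3:(270,333),2:(409,309)}
Hs={2:(417,244),3:(302,265),0:(371,121),1:(180,156)}; Ht={2:(279,194),3:(389,149),0:(311,385),1:(500,304)}
z=102.8-12+6
for k in (1,2,3):
    c=onz(S,*q(C[k],(300,140),8),z); h=onz(S,*q(Hs[k],(290,150),7),70); print('scene',k,(c-h)[:2])
for k,p in ((1,(416,365)),):
    c=onz(T,*q(p,(130,170),8),z); h=onz(T,*q(Ht[k],(100,165),6),70); print('top',k,(c-h)[:2])
# wrist: cover holes in world vs w1 housing fit
t=np.array([496.4,275.4]);a=np.radians(24.26);M=np.array([[np.cos(a),-np.sin(a)],[np.sin(a),np.cos(a)]])
for k,p in ((0,(152,155)),(2,(651,265))):
    c=onz(W,*q(p,(100,90),2.6),z)[:2]; print('wrist',k,c-(M@H[k]+t))
# predicted centre of the housing holes in this wrist crop
for k in range(4):
    u=proj(W,[*(M@H[k]+t),70]); print(k,((u-[100,90])*2.6).round(0))
# plug in tray
print('plug knob', onz(T,100+(630)/4-.4,130+268/4-.4,59))
E
python3 -c "
import sys;sys.path.insert(0,'.')
from h import *
W=np.load('w11.npy',allow_pickle=True).item(); im=W['img']
a=cv2.resize(im[125:175,135:185],None,fx=7,fy=7,interpolation=cv2.INTER_CUBIC);b=cv2.resize(im[165:215,325:375],None,fx=7,fy=7,interpolation=cv2.INTER_CUBIC)
o=np.hstack([a,b]).astype(float); o=np.clip(o*1.6,0,255).astype('uint8'); cv2.imwrite('pics/w11h.png',o[:,:,::-1])"
```

```text
scene 1 [ 0.7 -0.2]
scene 2 [-0.1  1.1]
scene 3 [ 0.4 -1.3]
top 1 [ 0.  -0.1]
wrist 0 [-0.2  0.2]
wrist 2 [-0.3  0.4]
0 [189. 137.]
1 [222. 539.]
2 [616. 232.]
3 [598. 464.]
plug knob [536.7 -16.5  59. ]
```

View pics/w11h.png

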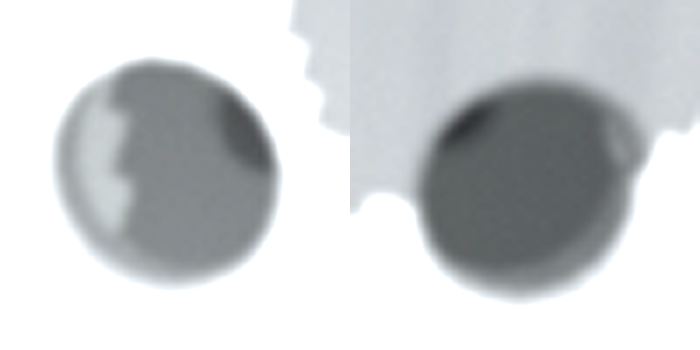

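All three views agree to within about 1.3 mm, against the 4 mm allowed. The edges of the dark holes seen through cover holes 0 and 2 lie where predicted. A short settle, then hand in.

Emit:
step_arm(slide=[[0,0,0],[0,0,0],[0,0,0],[0,0,0],[0,0,0],[0,0,0]], delta_rot=[[0,0,0],[0,0,0],[0,0,0],[0,0,0],[0,0,0],[0,0,0]], grip=[8,8,8,8,8,8])

```text
time_s: 18.08
eef_pos: [497.3, 275.4, 102.8]
tool_rot: [180.0, -0.0, 114.2]
wrist_force: [-0.2, 0.2, -2.3]
finger_gap: 0.155
```

```bash
python3 -c "
from h import *
s=arm.sense();print(s['eef_pos'],s['tool_rot'],s['dq'].round(2),s['finger_gap'],s['wrist_force'],s['time_s'])
print(arm.hand_in())"
```

```text
[497.30869492 275.350552   102.7911768 ] [ 1.79999679e+02 -1.64639814e-03  1.14164330e+02] [ 0.11 -0.05 -0.03 -0.07  0.02  0.06] 0.15462871573171016 [-0.18742665  0.16364717 -2.34820395] 18.0833
the job is handed in; nothing more can be done
None
```

I took the red plug out of the housing and stood it upright in the middle of the green tray. The cover is now held by its lug about 21 mm above the housing face, wide end over wide end, and I handed in at 18.1 s.

- **Hole alignment:** offsets from the threaded holes were within 0.5 mm in the wrist view (holes 0 and 2), about 0.1 mm in the top view (hole 1), and up to 1.4 mm in the coarser scene view (holes 1, 2 and 3). The limit is 4 mm.
- **Cover pose:** the tool was vertical and still, and the wrist force showed only the weight of the cover.
- **Plug:** it was last seen upright and free near the middle of the tray.
- **Bystanders:** the path kept clear of the other tools, and those visible in the last pictures look unmoved. I did not measure them individually.
- **Disagreements:** a few readings disagreed by 1 to 2 mm, and the plug knob's height came out 6 mm low in one two-view check (99 mm, against 105 mm in the others).

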